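# Raise a printer bed corner by three clicks

### The job

The left front corner of the 3D printer's bed sits a little low. With a fingertip, gently flick the edge of the grey lobed levelling wheel under that corner (the left one as you face the printer's front) round by exactly three clicks, that is three lobes, clockwise as seen from above, and leave it resting in its click. Do not grip the wheel; do not turn the right-hand wheel or disturb the print on the bed or the things lying about.

Things in the scene. Friction and masses are not known exactly. Their poses are not given: they have to be found in the camera images.
- printer: open-frame 3D printer, fixed. Origin on the table under the middle of its base (300 mm deep, 380 wide, 42 high). Own -x is its front, facing the robot; +y its left as the robot faces it; z up. The print bed, parked forward, overhangs the base: own x -200 to +20, y -110 to +110 mm, underside 80 and top 89 mm above the table. Portal, 410 mm high, at own x +55 mm
- bed_corner_left (a point): left front corner of the bed, on its top face (89 mm above the table). Between bed and wheel runs a thin carriage arm (66 to 70 mm above the table) that ends inside the bed's outline; nothing else is under or beside this corner down to the base, 42 mm above the table, which begins 55 mm behind the bed's front edge
- wheel_left_hub (a point): upright axis of the LEFT front levelling wheel (the one to turn), at its top face, 64 mm above the table; axes as the printer's. It lies 10 mm in from the bed's front and left edges; the wheel sticks out 22 mm beyond both. Grey plastic star wheel, 65 mm across, 14 mm thick (50 to 64 mm up): 8 round-ended lobes 9 mm wide on a hub of 20 mm radius; hollows between them 12 mm wide and deep
- wheel_left (a joint): left wheel's turn, rad, growing clockwise from above (front edge moving to the printer's left, +y). A click is one lobe, 0.785 rad (45 deg); it rests at multiples of 0.785, starting at 0, 0.785 or 1.571, and turns endlessly both ways. 2 to 3 N at the rim makes it leave a click; past half way it snaps on into the next. At rest a hollow faces the printer's front, others every 45 deg from it
- wheel_left_mark (a point): the left wheel's lobe with a short black line moulded on it: a point on the wheel's top face, 28 mm from the axis, turning with the wheel
- wheel_right_hub (a point): the same for the RIGHT front wheel, which is alike, under the bed's other front corner (own y -100 mm)
- wheel_right (a joint): angle of the right wheel, rad, growing clockwise from above; not to be turned
- wheel_right_mark (a point): black-marked lobe of the right wheel, 28 mm from its axis
- vase: finished grey print, a vase 58 mm high and 54 mm across, standing loose on the bed. Origin at the centre of its foot
- scraper: scraper 180 mm long, 45 mm wide, 14 mm high, lying on the table in front of the printer. Origin under its middle, own x along it
- glue_stick: white glue stick standing, 28 mm across, 92 mm high. Origin at the centre of its foot
- cutters: side cutters lying on the table, 125 mm long, 56 mm wide, 12 mm high. Origin on the table near the middle, own x towards the jaws
- nozzle_tub: white open tub of brass nozzles, 85 x 65 x 28 mm. Origin at the centre of its underside
- figurine: white printed figurine, 44 mm across, 106 mm high. Origin at the centre of its foot

How it is judged (in metres and radians):
At the end, for the whole second after the job is handed in: The left wheel rests three clicks (135 degrees, within 15 degrees) clockwise of where it started, not moving; the right wheel is where it was (within about 15 degrees); the print on the bed is within 20 mm and the other loose things within 30 mm of where they started (distance of wheel_left_mark from where it was at the start of the episode between 0.0483 and 0.0542 m and value of joint wheel_left between 2.081 and 4.202 rad and velocity of joint wheel_left between -0.1 and 0.1 rad/s and distance of wheel_right_mark from where it was at the start of the episode below 0.007 m and distance of vase from where it was at the start of the episode below 0.02 m and distance of each of scraper, glue_stick, cutters, nozzle_tub, figurine from where it was at the start of the episode below 0.03 m); the robot touches nothing.
It fails at once if the right wheel is turned (distance of wheel_right_mark from where it was at the start of the episode above 0.01 m).
It fails at once if the left wheel is gripped or shoved hard (over 30 N between fingers and wheel) (contact force between the fingers and wheel_left above 30 N).
It fails at once if the wheel is pushed with something other than the fingers (contact force between the arm and wheel_left above 2 N).
It fails at once if the print on the bed or a thing on the table is knocked, shifted or picked up (over 20 mm for the print, 30 mm for the rest) (distance of vase from where it was at the start of the episode above 0.02 m or distance of any of scraper, glue_stick, cutters, nozzle_tub, figurine from where it was at the start of the episode above 0.03 m).
It also fails if it takes over 51 s, if anything falls off the work surface, if the arm or the gripper's body presses on something with over 40 N, if the wrist force passes 120 N, or if a joint passes its speed limit or range.

### The arm

A 6-joint arm with a two-finger parallel gripper is mounted at the origin on the work surface. World frame = base frame: x ahead of the robot, y to its left, z up, the work surface at z = 0. Lengths are in m, angles in degrees, forces in N, time in s.
With the tool pointing down it reaches from about 0.325 to 1 m from the base axis. Payload 5.1 kg.
Tool frame: the origin (TCP) lies where the fingers leave the gripper's body, on its centre line; the fingertips stand 73 mm ahead of it and the grasp point (between the pads) lies 54 mm ahead of it; z points along the fingers, y is the direction in which the jaws open and shut (so a half turn about z gives the same grasp; the last joint's range is limited). The gripper opens to 85 mm and grips with 20 to 120 N. Pads are 22 mm wide; open, the fingers measure 114 mm over their backs; the gripper's body (76 mm by 85 mm) begins 54 mm behind the grasp point. The pads swing forward as they close: fully open they stand 13 mm farther back than shut.
Start: joints at [68.491, 7.093, 94.555, -0, 78.352, -4.733], TCP at [0.188, 0.622, 0.304] pointing down, gripper open.
Joint ranges: [-149.61, 149.61], [-58.7, 133.49], [1.44, 155.28], [-77.14, 257.14], [18.33, 153.61], [-166.67, 166.67]. Speed limits (degrees/s): [147.25, 147.25, 180, 180, 180, 180].

### API

Orientations are given as [roll, pitch, yaw] about the fixed x, y, z axes, in that order (R = Rz(yaw) Ry(pitch) Rx(roll)).
In Python, from plant import status, eyes, workorder gives the robot as it stands. The module is installed in compiled form; this text tells all that it offers.
- The arm moves only by the shell command python3 -m pendant 'ROWS'. ROWS is JSON, a list of rows, each a list of 7 numbers: the closure in counts, from 0 (fully open) to 255 (shut), then the shift along the tool's x, y, z in mm, then the turn, a rotation vector about the tool's x, y, z in degrees. A call has 1 to 20 rows; each row shifts and turns the commanded pose from where the row before left it, along the tool's axes as they then stand; what a row does not reach is not made up. A row lasts 1/10 s, in which the tool goes at most 50 mm and 8.59 degrees, less where a joint would pass 70% of its speed; a pose out of reach is approached as far as the arm can. A call with a gripper value outside its range is refused whole. The fingers move at their own pace and stop on an object; the grip force is fixed at half the most. Time passes only in rows, so rows that do not move let the fingers close. It gives the time, the measured TCP pose, the force and the opening at its end, in the units of the state.
- status.read_state(): the state, without advancing time (a new reading comes with each control period).
- eyes.read_camera(name): name is "side" or "top"; returns (picture, depth): 384x512x3 uint8, blue, green, red; 384x512 float32, m along the optical axis (not along the pixel's ray), 0 where there is no reading.
- eyes.camera_info(name): a dict with "vfov" (degrees; the focal length in pixels is half the picture's height over the tangent of half this angle, whatever the lens; pixels are square), "cx", "cy" (the principal point, pixels), "k1" (the pictures are not rectified: a ray, as slopes to the right and down, at radius r is drawn at 1 + k1 r^2 times it, then the intrinsics apply), "rvec" (rotation vector, rad) and "tvec" (3), from world to camera coordinates, as OpenCV has them. Camera axes: x right, y down, z forward; pixel columns grow to the right and rows downward; lengths in m; the calibration is good to about 2 mm. A picture is of the moment at which its call begins. camera_info takes no time and is no camera call.
- workorder.close_job(): hands the job in, once; it reports no verdict.
The state is a dict: "time": time; "qpos": joint angles; "qvel": joint speeds; "effort": joint torques, N m; "tool_pos": TCP position; "orientation": TCP orientation; "wrist_force": force on the tool from outside, world axes, zero at the start; "ft_torque": the same for the moment, N m; "width": opening from 0.0 (shut) to 1.0 (fully open).
Only numpy, scipy, OpenCV 4.12 (cv2) and the standard library are available. Lean on these libraries where they do the work, as an engineer would, in place of code of your own. Each camera call takes 0.05 s, during which the arm holds its last target.

## Working session

There is one attempt and no reset: what is moved stays moved. The work goes in short steps, Python scripts to look and compute and a shell command to move; the robot and the scene stay as the last step left them, time stands still between calls to the robot, and variables do not carry over. Pictures are saved under pics/ and viewed, and the job is handed in when it is done.

```bash
mkdir -p pics
cat > h.py <<'E'
import numpy as np, cv2
from plant import status, eyes, workorder
def cam(n):
    i=eyes.camera_info(n); f=192/np.tan(np.radians(i['vfov'])/2)
    R=cv2.Rodrigues(np.array(i['rvec'],float))[0]; t=np.array(i['tvec'],float).ravel()
    K=np.array([[f,0,i['cx']],[0,f,i['cy']],[0,0,1]]); d=np.array([i['k1'],0,0,0,0.])
    return K,d,R,t
def ray(n,u,v):
    K,d,R,t=cam(n); p=cv2.undistortPoints(np.array([[[u,v]]],float),K,d)[0,0]
    return -R.T@t, R.T@np.array([p[0],p[1],1])
def atz(n,u,v,z):
    c,r=ray(n,u,v); return c+r*(z-c[2])/r[2]
def proj(n,P):
    K,d,R,t=cam(n); return cv2.projectPoints(np.array(P,float).reshape(-1,1,3),cv2.Rodrigues(R)[0],t,K,d)[0][:,0]
def pt(n,D,u,v):
    c,r=ray(n,u,v); return c+r*D[int(v),int(u)]
E
python3 - <<'E'
from h import *
print(status.read_state())
for n in('side','top'):
    a,D=eyes.read_camera(n); cv2.imwrite(f'pics/{n}0.png',a); np.save(f'{n}0.npy',D); cv2.imwrite(f'pics/{n}0raw.png',a); print(n,eyes.camera_info(n))
E
```

```text
{'time': 0.0, 'qpos': array([ 6.84893903e+01,  7.13472985e+00,  9.46337752e+01, -3.20448437e-04,
        7.83509975e+01, -4.73183535e+00]), 'qvel': array([-0.05303178, -0.00678692,  0.00228257,  0.0051073 ,  0.06773118,
       -0.07132965]), 'effort': array([-4.24258051e-04, -4.23631704e+01, -3.65440321e+01, -1.31992642e-04,
        7.49800878e-03,  8.79458128e-06]), 'tool_pos': array([0.18749336, 0.62189733, 0.30264208]), 'orientation': array([-1.79880879e+02, -9.54539138e-03,  1.63221281e+02]), 'wrist_force': array([-0.33317678,  0.16525323, -0.44244924]), 'ft_torque': array([ 0.02743182, -0.03115272,  0.06430148]), 'width': 1.0032446831012027}
side {'vfov': 46.55660065584861, 'cx': 257.70124060537444, 'cy': 197.09965140655166, 'k1': -0.1503027595737031, 'rvec': array([ 2.43371183, -0.42360483,  0.16268254]), 'tvec': array([-0.52765387,  0.28015015,  1.04401454])}
top {'vfov': 44.21469143578861, 'cx': 245.68163446176436, 'cy': 201.0021852820052, 'k1': 0.003259498346035659, 'rvec': array([ 2.12997513, -2.19321881,  0.09911136]), 'tvec': array([0.1234742 , 0.63131491, 0.97770847])}
```

View pics/side0.png

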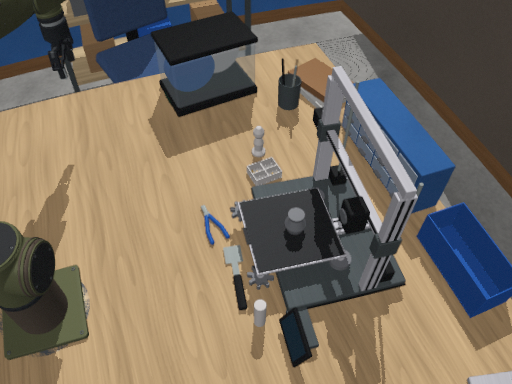

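View pics/top0.png

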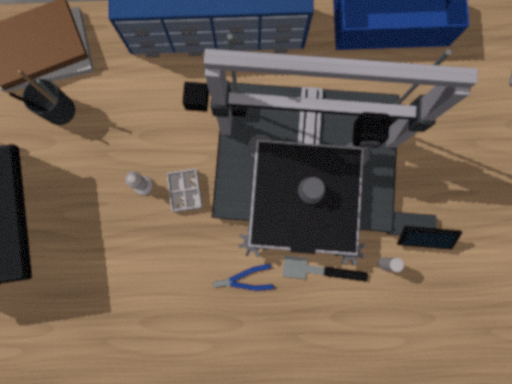

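Run:
```python
import cv2
a=cv2.imread('pics/top0raw.png');b=cv2.imread('pics/side0raw.png')
cv2.imwrite('pics/tz.png',cv2.resize(a[210:290,210:310],None,fx=8,fy=7.5,interpolation=cv2.INTER_CUBIC)[:600])
cv2.imwrite('pics/sz.png',cv2.resize(b[180:300,210:350],None,fx=5,fy=5,interpolation=cv2.INTER_CUBIC))
cv2.imwrite('pics/tz2.png',cv2.resize(a[130:280,230:410],None,fx=4,fy=4,interpolation=cv2.INTER_CUBIC))
```

```text
(no output)
```

View pics/tz.png

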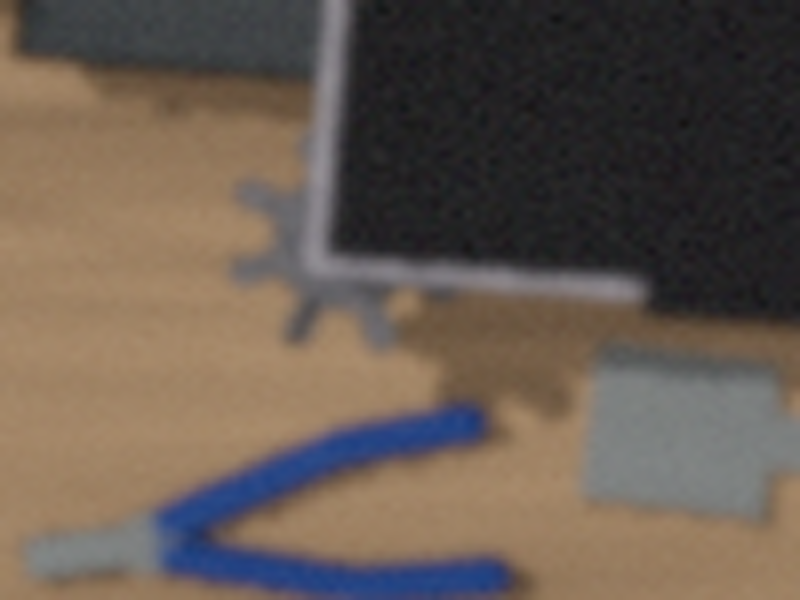

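View pics/tz2.png

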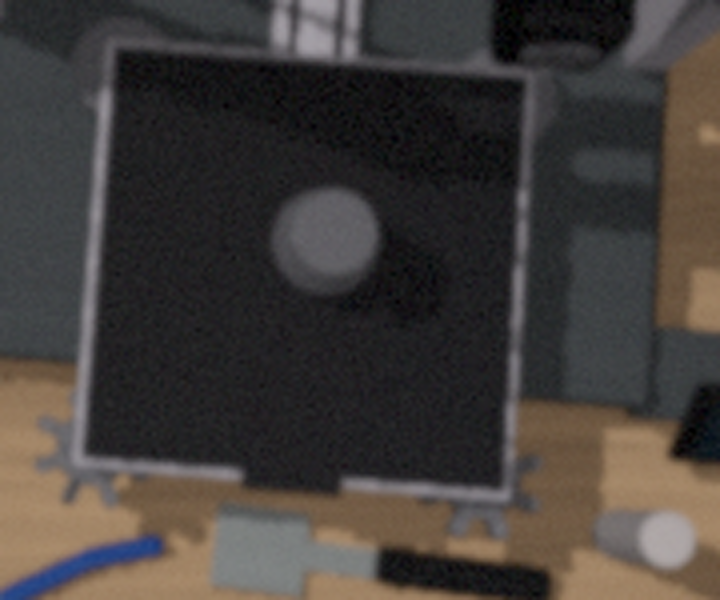

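View pics/sz.png

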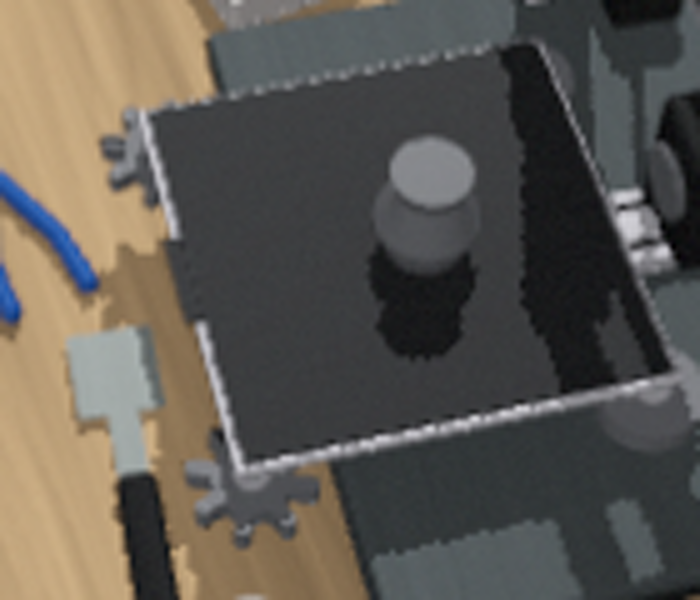

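Run:
```python
from h import *
px=[(78,460),(510,497),(113,42),(530,75)]
px=[(u/4-.375+230,v/4-.375+130) for u,v in px]
W=np.array([atz('top',u,v,.089) for u,v in px])[:,:2]; print(W)
own=np.array([[-.2,.11],[-.2,-.11],[.02,.11],[.02,-.11]])
sp=[(243,470),(143,113),(672,375),(535,45)] # RF, LF, RR, LR in side
sp=[(u/5-.4+210,v/5-.4+180) for u,v in sp]
S=np.array([atz('side',u,v,.089) for u,v in sp])[:,:2];S=S[[1,0,3,2]];print(S)
def fit(W):
    c=own.mean(0);w=W.mean(0);H=(own-c).T@(W-w);U,s,V=np.linalg.svd(H);R=V.T@U.T
    t=w-R@c; print('yaw',np.degrees(np.arctan2(R[1,0],R[0,0])),t,'res',np.round((own@R.T+t-W)*1000,1).tolist()); return R,t
for Q in(W,S,(W+S)/2):
    R,t=fit(Q); print('hubL',R@[-.19,.1]+t,'hubR',R@[-.19,-.1]+t)
np.savez('pose.npz',R=R,t=t)
for n in('top','side'):
    a=cv2.imread(f'pics/{n}0raw.png');x0,y0,x1,y1=(210,210,310,290) if n=='top' else (215,190,275,240)
    s=8 if n=='top' else 12
    b=cv2.resize(a[y0:y1,x0:x1],None,fx=s,fy=s,interpolation=cv2.INTER_CUBIC)[:600]
    th=np.linspace(0,2*np.pi,721)
    r=np.where(np.abs(((th-np.pi/8)+np.pi/8)%(np.pi/4)-np.pi/8)<.14,.0325,.020)
    P=np.c_[-.19+r*np.cos(th),.1+r*np.sin(th)]@R.T+t
    q=proj(n,np.c_[P,np.full(721,.064)])
    pts=((q-[x0,y0]+.5)*s).astype(int); cv2.polylines(b,[pts.reshape(-1,1,2)],True,(0,0,255),1)
    cv2.imwrite(f'pics/fit_{n}.png',b)
```

```text
[[ 0.5408481   0.09994645]
 [ 0.51635222 -0.11456434]
 [ 0.75348976  0.0757824 ]
 [ 0.72956561 -0.13602722]]
[[ 0.54170085  0.09587563]
 [ 0.51899728 -0.1175317 ]
 [ 0.75225255  0.07000864]
 [ 0.72867153 -0.13897947]]
yaw -6.297736038543529 [ 0.7245208  -0.02858823] res [[-3.1, 2.7], [-2.7, -1.4], [3.0, 2.8], [2.8, -4.1]]
hubL [0.54663689 0.09165035] hubR [ 0.52469789 -0.1071427 ]
yaw -6.338496046493016 [ 0.72485538 -0.03259291] res [[-3.5, 2.9], [-5.1, -2.3], [4.6, 4.5], [3.9, -5.1]]
hubL [0.54705707 0.08777219] hubR [ 0.52497664 -0.11100521]
yaw -6.318001957025529 [ 0.72468812 -0.0305904 ] res [[-3.3, 2.8], [-3.9, -1.9], [3.8, 3.6], [3.3, -4.6]]
hubL [0.54684675 0.0897111 ] hubR [ 0.52483743 -0.10907418]
```

View pics/fit_top.png

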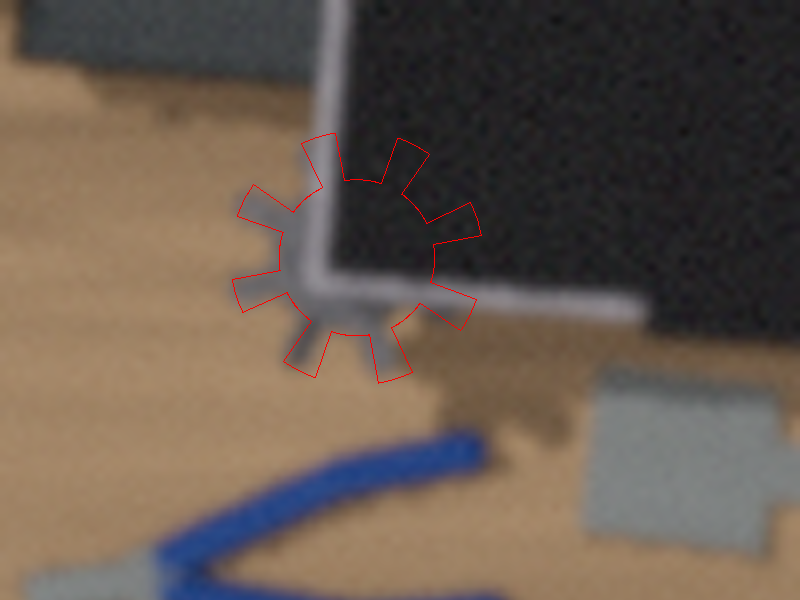

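View pics/fit_side.png

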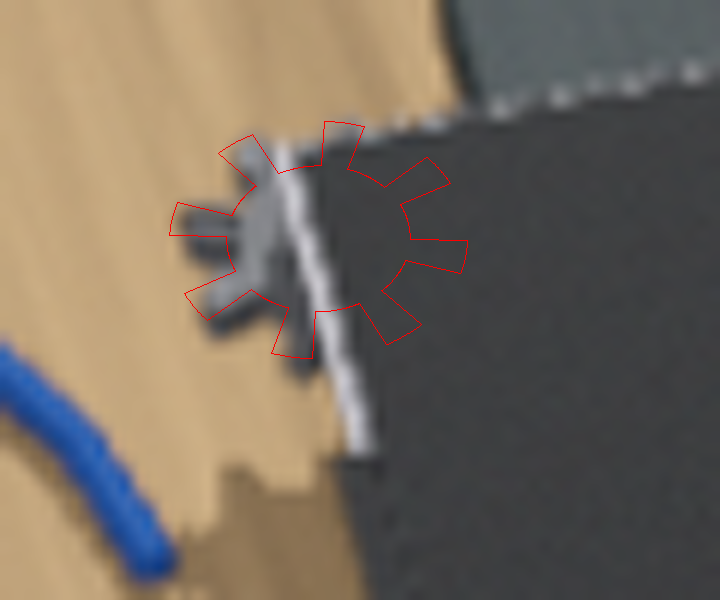

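```bash
cat > wf.py <<'E'
from h import *
def outline(hx,hy,yaw,ang=0):
    # star mask by polygon union list
    polys=[]
    th=np.linspace(0,2*np.pi,40,endpoint=False)
    polys.append(np.c_[.02*np.cos(th),.02*np.sin(th)])
    for k in range(8):
        a=(k+.5)*np.pi/4+ang; d=np.array([np.cos(a),np.sin(a)]);n=np.array([-d[1],d[0]])
        t=np.linspace(-np.pi/2,np.pi/2,9)
        cap=np.array([d*(.028+.0045*np.cos(x))+n*.0045*np.sin(x) for x in t])
        polys.append(np.vstack([d*.015-n*.0045,cap,d*.015+n*.0045]))
    c,s=np.cos(yaw),np.sin(yaw);R=np.array([[c,-s],[s,c]])
    return [p@R.T+[hx,hy] for p in polys]
def render(n,box,s,hx,hy,yaw,ang=0):
    x0,y0,x1,y1=box; m=np.zeros(((y1-y0)*s,(x1-x0)*s),np.uint8)
    for p in outline(hx,hy,yaw,ang):
        for z in(.050,.057,.064):
            q=((proj(n,np.c_[p,np.full(len(p),z)])-[x0,y0]+.5)*s).round().astype(np.int32)
            cv2.fillPoly(m,[q],255)
    return cv2.resize(m,(x1-x0,y1-y0),interpolation=cv2.INTER_AREA)/255.
if __name__=='__main__':
    from scipy.optimize import minimize
    yaw=np.radians(-6.3)
    for n,box in(('top',(236,226,266,258)),('side',(226,196,244,222))):
        a=cv2.imread(f'pics/{n}0raw.png')[box[1]:box[3],box[0]:box[2]].astype(float)
        sat=(a[...,2]-a[...,0])/a.max(-1); 
        obs=np.clip((0.36-sat)/.30,0,1)  # soft
        # bed polygon mask -> ignore
        K=np.load('pose.npz');R,t=K['R'],K['t']
        best=None
        ign=np.zeros(obs.shape,bool)
        P=[]
        own=np.array([[-.196,.106],[-.196,-.106],[.02,-.106],[.02,.106]])
        q=proj(n,np.c_[own@R.T+t,np.full(4,.089)])
        m=np.zeros(obs.shape,np.uint8);cv2.fillPoly(m,[(q-box[:2]).round().astype(np.int32)],1)
        m=cv2.dilate(m,np.ones((5,5)))
        ign=m>0
        res=[]
        for hx in np.arange(.534,.562,.001):
            for hy in np.arange(.078,.106,.001):
                r=render(n,box,6,hx,hy,yaw); res.append((((r-obs)[~ign]**2).mean(),hx,hy))
        res.sort();print(n,[tuple(np.round(x,4)) for x in res[:5]], (~ign).sum())
        r=render(n,box,6,res[0][1],res[0][2],yaw)
        o=np.hstack([obs*~ign,r*~ign]);cv2.imwrite(f'pics/wf_{n}.png',cv2.resize((o*255).astype(np.uint8),None,fx=10,fy=10,interpolation=cv2.INTER_NEAREST))
E
python3 wf.py
```

```text
Traceback (most recent call last):
  File "wf.py", line 41, in <module>
    r=render(n,box,6,hx,hy,yaw); res.append((((r-obs)[~ign]**2).mean(),hx,hy))
  File "wf.py", line 18, in render
    q=((proj(n,np.c_[p,np.full(len(p),z)])-[x0,y0]+.5)*s).round().astype(np.int32)
        ~~~~^^^^^^^^^^^^^^^^^^^^^^^^^^^^^^
  File "h.py", line 14, in proj
    K,d,R,t=cam(n); return cv2.projectPoints(np.array(P,float).reshape(-1,1,3),cv2.Rodrigues(R)[0],t,K,d)[0][:,0]
            ~~~^^^
  File "h.py", line 4, in cam
    i=eyes.camera_info(n); f=192/np.tan(np.radians(i['vfov'])/2)
ValueError: time passes only in moves, steps and waits
```

```bash
sed -i 's/^def cam(n):/import functools\n@functools.lru_cache(None)\ndef cam(n):/' h.py; python3 wf.py; python3 -c "
from h import *;print(status.read_state()['time'])"
```

```text
top [(np.float64(0.0256), np.float64(0.548), np.float64(0.092)), (np.float64(0.0276), np.float64(0.548), np.float64(0.091)), (np.float64(0.0299), np.float64(0.549), np.float64(0.092)), (np.float64(0.0323), np.float64(0.547), np.float64(0.092)), (np.float64(0.0329), np.float64(0.549), np.float64(0.091))] 599
side [(np.float64(0.0195), np.float64(0.55), np.float64(0.092)), (np.float64(0.0201), np.float64(0.55), np.float64(0.093)), (np.float64(0.0209), np.float64(0.551), np.float64(0.093)), (np.float64(0.0215), np.float64(0.551), np.float64(0.092)), (np.float64(0.0216), np.float64(0.55), np.float64(0.091))] 337
0.1
```

```bash
python3 -m pendant '[[255,0,0,0,0,0,-5.2],[255,0,0,0,0,0,-5.3],[255,-23.6,-33.2,5,0,0,0],[255,-23.6,-33.2,5,0,0,0],[255,-23.6,-33.2,5,0,0,0],[255,-23.6,-33.2,5,0,0,0],[255,-23.6,-33.2,5,0,0,0],[255,-23.6,-33.2,5,0,0,0],[255,-23.6,-33.2,5,0,0,0],[255,-23.6,-33.2,5,0,0,0],[255,-23.6,-33.2,5,0,0,0],[255,-23.6,-33.2,5,0,0,0],[255,-23.6,-33.2,5,0,0,0],[255,-23.6,-33.2,5,0,0,0],[255,-23.6,-33.2,5,0,0,0],[255,-23.6,-33.2,5,0,0,0],[255,-23.6,-33.2,5,0,0,0],[255,-23.6,-33.2,5,0,0,0],[255,0,0,0,0,0,0],[255,0,0,0,0,0,0]]'
python3 - <<'E'
from h import *
print(status.read_state())
a,D=eyes.read_camera('side'); cv2.imwrite('pics/s1.png',cv2.resize(a[120:300,150:350],None,fx=3.3,fy=3.3,interpolation=cv2.INTER_CUBIC))
E
```

```text
time: 2.1
tool_pos: [0.5047, 0.0523, 0.2232]
orientation: [180.0, -0.1, 173.6]
wrist_force: [0.1, -0.5, -0.2]
width: -0.0
{'time': 2.1, 'qpos': array([-1.53778277e-01, -7.41416468e+00,  1.17022020e+02,  2.09099151e-02,
        7.04868199e+01, -8.37667875e+01]), 'qvel': array([ 1.9195931 , -1.08400323,  0.52278114,  0.14053497, -0.04324046,
        0.05252021]), 'effort': array([-1.02431562e+00, -2.83492452e+01, -3.50896096e+01, -6.23485353e-02,
       -3.68965860e-02, -1.77390093e-02]), 'tool_pos': array([0.50474753, 0.05231527, 0.22323208]), 'orientation': array([ 1.79990699e+02, -9.62551873e-02,  1.73606016e+02]), 'wrist_force': array([ 0.0736579 , -0.51522694, -0.24643975]), 'ft_torque': array([-0.03195145, -0.04490576, -0.01329395]), 'width': -0.00022528396064235001}
```

View pics/s1.png

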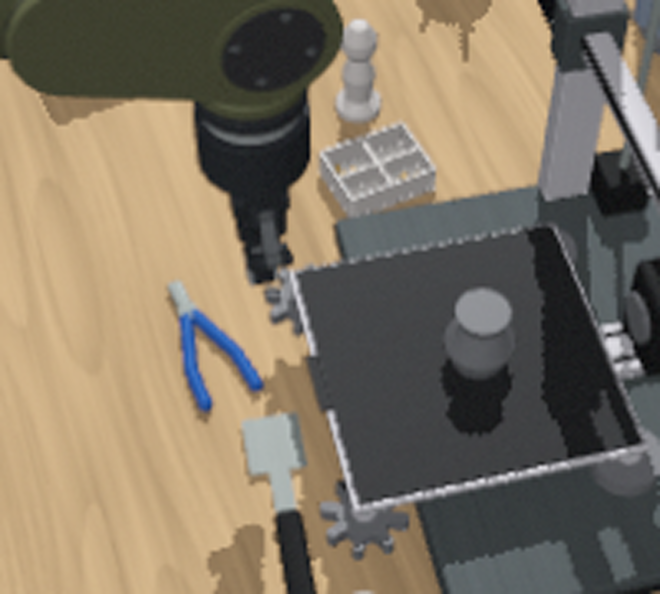

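```bash
python3 -m pendant '[[255,0,0,17,0,0,0],[255,0,0,17,0,0,0],[255,0,0,17,0,0,0],[255,0,0,17,0,0,0],[255,0,0,17,0,0,0],[255,0,0,15,0,0,0],[255,0,0,0,0,0,0],[255,0,0,0,0,0,0]]'
python3 - <<'E'
from h import *
s=status.read_state();print(s['tool_pos'],s['wrist_force'])
p=s['tool_pos'].copy();p[2]-=.073
c,sn=np.cos(np.radians(-6.3)),np.sin(np.radians(-6.3));ex=np.array([c,sn,0]);ey=np.array([-sn,c,0])
for n,b in(('side',(205,170,285,240)),('top',(220,200,310,280))):
    a,D=eyes.read_camera(n); s=8 if n=='side' else 7
    x0,y0,x1,y1=b
    im=cv2.resize(a[y0:y1,x0:x1],None,fx=s,fy=s,interpolation=cv2.INTER_CUBIC)
    C=[p+ex*i*.011+ey*j*.0145 for i,j in((1,1),(1,-1),(-1,-1),(-1,1))]
    q=((proj(n,C)-[x0,y0]+.5)*s).astype(int)
    cv2.polylines(im,[q.reshape(-1,1,2)],True,(0,0,255),1); cv2.imwrite(f'pics/d_{n}.png',im)
E
```

```text
time: 2.95
tool_pos: [0.5047, 0.0536, 0.124]
orientation: [180.0, -0.0, 173.8]
wrist_force: [0.2, 0.5, 0.5]
width: 0.0
[0.50474257 0.05358642 0.12400372] [0.15702624 0.54098214 0.47223647]
```

View pics/d_side.png

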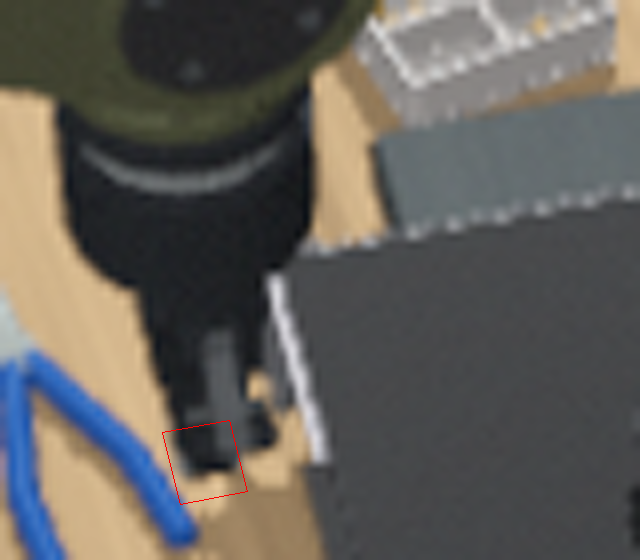

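View pics/d_top.png

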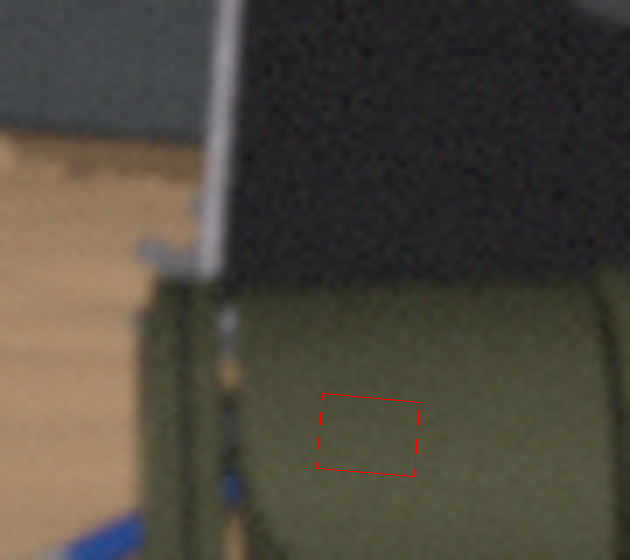

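Run:
```python
from h import *
a,D=eyes.read_camera('side')
p=status.read_state()['tool_pos'].copy();print(p);p[2]-=.073
b=proj('side',[p])[0]
for d in np.eye(3)*.01: print(proj('side',[p+d])[0]-b)
for v in range(214,231,1):
    print(v,end=': ')
    for u in range(226,242,2):
        P=pt('side',D,u,v)*1000; print('%d,%d,%d'%tuple(P),end=' | ')
    print()
```

```text
[0.50565031 0.05317443 0.12514569]
[ 3.69550576 -1.06060969]
[-1.18291852 -2.98977597]
[-0.15065577 -2.24880824]
214: 492,36,135 | 492,16,160 | 495,11,165 | 500,12,161 | 505,14,157 | 509,9,161 | 534,77,64 | 535,63,82 | 
215: 492,38,128 | 491,13,160 | 495,10,162 | 500,11,160 | 505,11,157 | 516,35,121 | 533,75,63 | 538,72,64 | 
216: 492,37,125 | 491,14,155 | 495,10,159 | 499,8,159 | 504,9,156 | 516,35,117 | 533,74,60 | 537,70,62 | 
217: 491,36,123 | 496,35,122 | 501,36,118 | 498,7,157 | 503,7,155 | 529,80,50 | 533,75,53 | 535,65,66 | 
218: 491,36,119 | 496,37,116 | 503,43,104 | 498,5,156 | 502,5,154 | 538,112,0 | 530,65,64 | 534,62,66 | 
219: 491,37,113 | 498,43,103 | 502,40,105 | 498,6,150 | 502,3,153 | 537,109,0 | 529,64,61 | 534,61,63 | 
220: 491,38,108 | 496,38,105 | 501,36,107 | 497,3,151 | 502,3,149 | 507,6,142 | 529,64,56 | 534,61,59 | 
221: 491,38,103 | 489,12,138 | 493,8,142 | 496,1,150 | 501,1,148 | 508,7,136 | 512,4,139 | 534,62,53 | 
222: 492,42,94 | 488,8,140 | 493,8,138 | 495,-2,151 | 500,-2,150 | 504,-4,151 | 509,-4,147 | 533,58,53 | 
223: 494,52,76 | 488,6,139 | 491,0,146 | 495,-2,147 | 499,-3,147 | 504,-5,147 | 509,-5,145 | 543,92,0 | 
224: 493,50,74 | 487,6,135 | 490,-1,144 | 494,-4,147 | 499,-5,147 | 503,-8,148 | 507,-8,146 | 542,88,1 | 
225: 494,53,66 | 485,-2,144 | 489,-6,147 | 494,-6,145 | 498,-8,147 | 502,-9,145 | 507,-11,146 | 540,84,2 | 
226: 494,56,57 | 488,12,119 | 488,-7,146 | 493,-7,143 | 497,-9,143 | 502,-10,143 | 507,-9,140 | 539,81,2 | 
227: 503,94,-2 | 488,11,116 | 488,-8,143 | 492,-9,143 | 497,-10,141 | 529,85,-2 | 533,79,3 | 539,81,-2 | 
228: 502,87,2 | 497,47,59 | 500,37,71 | 506,40,64 | 510,37,66 | 528,80,0 | 532,76,3 | 538,77,0 | 
229: 501,85,1 | 496,44,59 | 499,37,67 | 505,37,64 | 521,77,2 | 526,74,4 | 532,76,0 | 537,73,0 | 
230: 500,84,-1 | 505,79,2 | 510,78,1 | 515,77,1 | 520,73,3 | 525,73,1 | 531,73,-1 | 535,69,1 |
```

```bash
cat > st.py <<'E'
from h import *
s=status.read_state();p=s['tool_pos'];H=np.array([.549,.092])
c,sn=np.cos(np.radians(-6.3)),np.sin(np.radians(-6.3))
d=(p[:2]-H)*1000
F=s['wrist_force'];print('t',round(s['time'],2),'own x %.1f y %.1f z %.1f'%(c*d[0]+sn*d[1],-sn*d[0]+c*d[1],p[2]*1000),'F own',np.round([c*F[0]+sn*F[1],-sn*F[0]+c*F[1],F[2]],2),s['orientation'].round(1))
E
python3 -m pendant '[[255,0,2,4,0,0,0],[255,0,2,0,0,0,0],[255,0,2,0,0,0,0],[255,0,0,0,0,0,0]]'; python3 st.py
python3 -m pendant '[[255,0,2,0,0,0,0],[255,0,2,0,0,0,0],[255,0,0,0,0,0,0]]'; python3 st.py
python3 -m pendant '[[255,0,2,0,0,0,0],[255,0,1,0,0,0,0],[255,0,0,0,0,0,0]]'; python3 st.py
python3 -m pendant '[[255,0,2,0,0,0,0],[255,0,1,0,0,0,0],[255,0,0,0,0,0,0]]'; python3 st.py
```

```text
time: 3.5
tool_pos: [0.5056, 0.0592, 0.12]
orientation: [180.0, 0.0, 173.7]
wrist_force: [0.6, -0.6, -0.4]
width: 0.002
t 3.5 own x -39.5 y -37.4 z 120.0 F own [ 0.64 -0.49 -0.41] [180.    0.  173.7]
time: 3.8
tool_pos: [0.506, 0.0632, 0.12]
orientation: [180.0, 0.0, 173.7]
wrist_force: [-0.9, -0.7, 0.1]
width: 0.005
t 3.8 own x -39.5 y -33.4 z 120.0 F own [-0.81 -0.82  0.05] [180.    0.  173.7]
time: 4.1
tool_pos: [0.5063, 0.0661, 0.1199]
orientation: [-180.0, 0.0, 173.7]
wrist_force: [0.6, 0.8, 0.3]
width: -0.001
t 4.1 own x -39.6 y -30.5 z 119.9 F own [0.53 0.83 0.32] [-180.     0.   173.7]
time: 4.4
tool_pos: [0.5067, 0.0691, 0.1199]
orientation: [180.0, -0.0, 173.7]
wrist_force: [0.1, 0.3, -0.1]
width: -0.003
t 4.4 own x -39.6 y -27.5 z 119.9 F own [ 0.07  0.29 -0.14] [180.   -0.  173.7]
```

```bash
python3 -m pendant '[[255,0,1,0,0,0,0],[255,0,1,0,0,0,0],[255,0,0,0,0,0,0]]'; python3 st.py
python3 -m pendant '[[255,0,1,0,0,0,0],[255,0,1,0,0,0,0],[255,0,0,0,0,0,0]]'; python3 st.py
python3 -m pendant '[[255,0,1,0,0,0,0],[255,0,1,0,0,0,0],[255,0,0,0,0,0,0]]'; python3 st.py
python3 - <<'E'
from h import *
a,D=eyes.read_camera('side');cv2.imwrite('pics/e1.png',cv2.resize(a[180:240,215:285],None,fx=9,fy=9,interpolation=cv2.INTER_CUBIC))
a,D=eyes.read_camera('top');cv2.imwrite('pics/e1t.png',cv2.resize(a[210:280,225:305],None,fx=8,fy=8,interpolation=cv2.INTER_CUBIC))
E
```

```text
time: 4.7
tool_pos: [0.5069, 0.071, 0.1199]
orientation: [180.0, 0.0, 173.7]
wrist_force: [-0.1, -0.4, -0.1]
width: 0.001
t 4.7 own x -39.6 y -25.5 z 119.9 F own [-0.07 -0.42 -0.11] [180.    0.  173.7]
time: 5.0
tool_pos: [0.5071, 0.073, 0.1199]
orientation: [-180.0, 0.0, 173.7]
wrist_force: [0.2, 0.5, 0.5]
width: 0.002
t 5.0 own x -39.6 y -23.5 z 119.9 F own [0.18 0.48 0.45] [-180.     0.   173.7]
time: 5.3
tool_pos: [0.5071, 0.0749, 0.1198]
orientation: [-180.0, -0.0, 173.7]
wrist_force: [-0.2, -1.0, 0.7]
width: 0.0
t 5.3 own x -39.8 y -21.6 z 119.8 F own [-0.05 -1.06  0.68] [-180.    -0.   173.7]
```

View pics/e1.png

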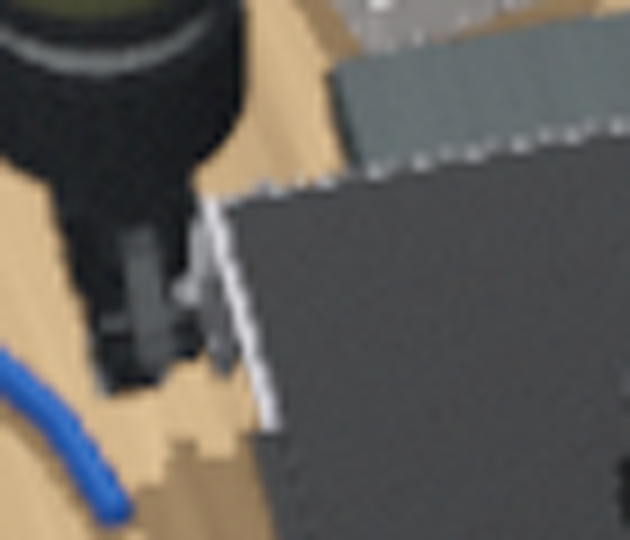

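View pics/e1t.png

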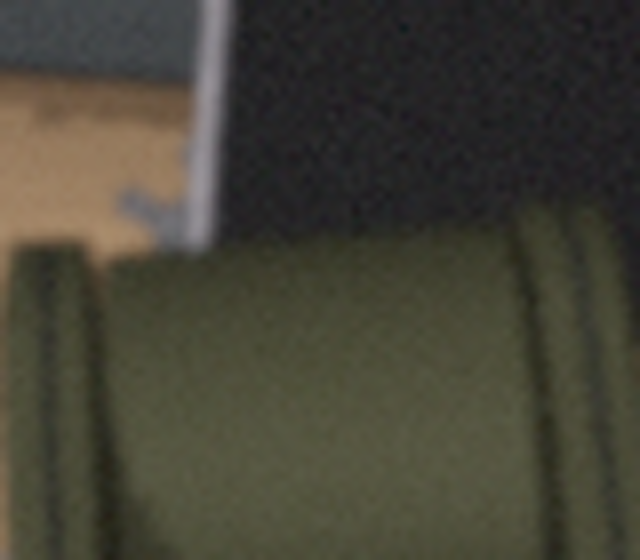

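```bash
for i in 1 2 3; do python3 -m pendant '[[255,0,1,0,0,0,0],[255,0,1,0,0,0,0],[255,0,0,0,0,0,0]]' >/dev/null; python3 st.py; done
```

```text
t 5.7 own x -40.1 y -19.7 z 119.7 F own [-3.05 -3.08  1.57] [-1.800e+02 -1.000e-01  1.737e+02]
t 6.0 own x -40.5 y -17.9 z 119.6 F own [-5.95 -3.61  2.95] [-179.9   -0.2  173.7]
t 6.3 own x -40.9 y -16.0 z 119.5 F own [-6.71 -3.52  4.86] [-179.9   -0.3  173.7]
```

Run:
```python
from h import *
a,D=eyes.read_camera('side');cv2.imwrite('pics/e2.png',cv2.resize(a[180:240,215:285],None,fx=9,fy=9,interpolation=cv2.INTER_CUBIC))
```

```text
(no output)
```

View pics/e2.png

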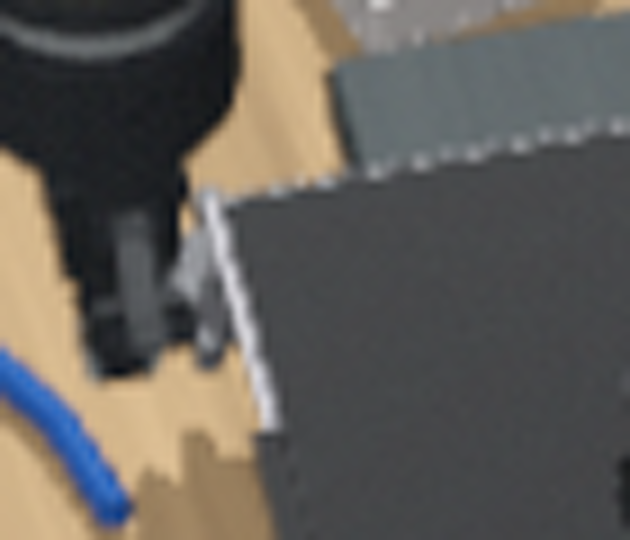

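```bash
for i in 1 2; do python3 -m pendant '[[255,-0.3,1,0,0,0,0],[255,-0.2,1,0,0,0,0],[255,0,0,0,0,0,0]]' >/dev/null; python3 st.py; done
```

```text
t 6.65 own x -41.0 y -13.9 z 119.2 F own [-9.8  -4.14  5.9 ] [-179.9   -0.4  173.7]
t 6.95 own x -39.7 y -11.2 z 119.1 F own [-5.47  0.53  0.58] [180.   -0.2 173.7]
```

```bash
python3 -m pendant '[[255,5,0,0,0,0,0],[255,10,0,0,0,0,0],[255,10,-15,0,0,0,0],[255,0,-30,0,0,0,0],[255,0,-30,0,0,0,0],[255,0,0,0,0,0,0]]'; python3 st.py
python3 - <<'E'
from h import *
a,D=eyes.read_camera('side');cv2.imwrite('pics/e3.png',cv2.resize(a[180:240,215:285],None,fx=9,fy=9,interpolation=cv2.INTER_CUBIC))
a,D=eyes.read_camera('top');cv2.imwrite('pics/e3t.png',cv2.resize(a[210:280,225:305],None,fx=8,fy=8,interpolation=cv2.INTER_CUBIC))
E
```

```text
time: 7.55
tool_pos: [0.4762, 0.011, 0.1205]
orientation: [-180.0, 0.1, 173.6]
wrist_force: [-0.6, -0.3, -1.0]
width: 0.001
t 7.55 own x -63.5 y -88.5 z 120.5 F own [-0.54 -0.36 -1.01] [-1.800e+02  1.000e-01  1.736e+02]
```

View pics/e3.png

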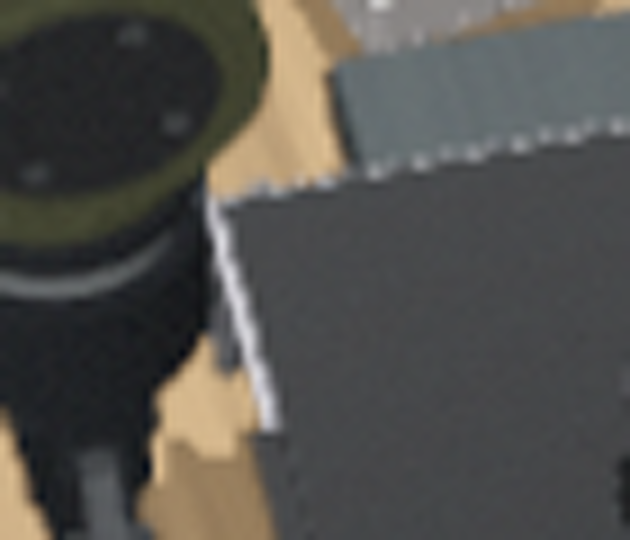

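View pics/e3t.png

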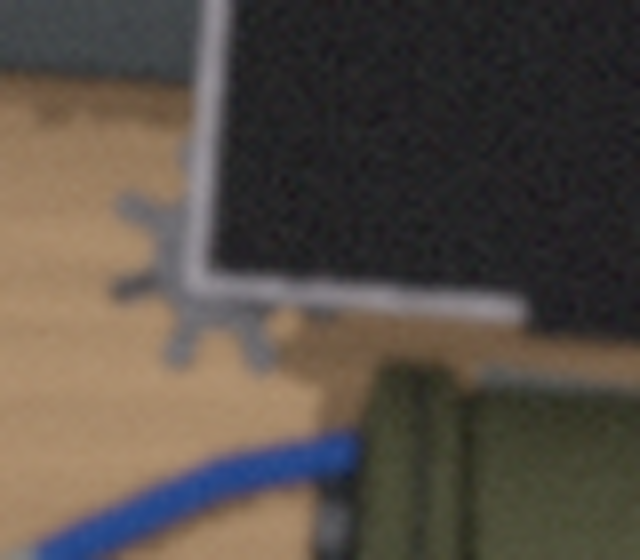

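```bash
python3 -m pendant '[[255,0,20,0,0,0,0],[255,0,20,0,0,0,0],[255,-10,10,0,0,0,0],[255,-10,0,0,0,0,0],[255,-5.5,4,0,0,0,0],[255,0,4,0,0,0,0],[255,0,4,0,0,0,0],[255,0,0,0,0,0,0]]' >/dev/null; python3 st.py
for i in 1 2 3; do python3 -m pendant '[[255,0,1,0,0,0,0],[255,0,1,0,0,0,0],[255,0,0,0,0,0,0]]' >/dev/null; python3 st.py; done
```

```text
t 8.45 own x -38.4 y -24.5 z 119.6 F own [ 0.31 -0.17 -0.27] [-1.800e+02 -1.000e-01  1.737e+02]
t 8.75 own x -38.3 y -22.7 z 119.8 F own [-1.47 -1.54  0.6 ] [-180.    -0.   173.7]
t 9.05 own x -38.7 y -20.8 z 119.6 F own [-3.28 -3.4   1.82] [-1.800e+02 -1.000e-01  1.737e+02]
t 9.35 own x -39.0 y -19.0 z 119.5 F own [-4.92 -4.37  3.04] [-179.9   -0.2  173.7]
```

```bash
for i in 1 2 ; do python3 -m pendant '[[255,0,1,0,0,0,0],[255,0,1,0,0,0,0],[255,0,0,0,0,0,0]]' >/dev/null; python3 st.py; done
```

```text
t 9.65 own x -39.3 y -17.0 z 119.3 F own [-6.77 -4.49  3.21] [-179.9   -0.2  173.7]
t 9.95 own x -39.6 y -14.9 z 119.2 F own [-6.75 -3.59  2.36] [-179.9   -0.3  173.7]
```

```bash
for i in 1 2 ; do python3 -m pendant '[[255,0,1,0,0,0,0],[255,0,1,0,0,0,0],[255,0,0,0,0,0,0]]' >/dev/null; python3 st.py; done
```

```text
t 10.25 own x -39.6 y -12.5 z 119.1 F own [-7.06 -0.57  2.83] [180.   -0.3 173.7]
t 10.55 own x -39.5 y -10.0 z 119.1 F own [-5.23  1.11  0.46] [179.9  -0.2 173.7]
```

```bash
python3 -m pendant '[[255,5,0,0,0,0,0],[255,10,0,0,0,0,0],[255,10,-15,0,0,0,0],[255,0,-30,0,0,0,0],[255,0,-30,0,0,0,0],[255,0,0,0,0,0,0]]' >/dev/null; python3 st.py
python3 - <<'E'
from h import *
a,D=eyes.read_camera('top');cv2.imwrite('pics/e4t.png',cv2.resize(a[210:280,225:305],None,fx=8,fy=8,interpolation=cv2.INTER_CUBIC))
E
```

```text
t 11.15 own x -63.1 y -87.5 z 120.4 F own [-0.42  0.13  0.19] [-1.800e+02  1.000e-01  1.735e+02]
```

View pics/e4t.png

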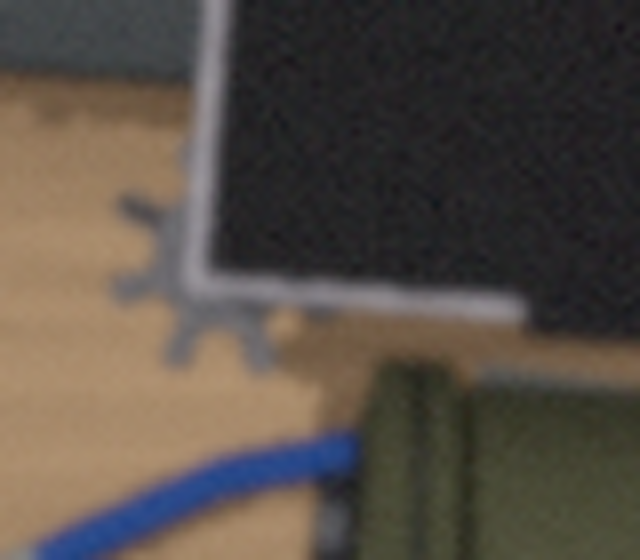

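Second click done: the dark mark is now on the lobe at (140,208) in the crop. Third flick next.

```bash
python3 -m pendant '[[255,0,20,0,0,0,0],[255,0,20,0,0,0,0],[255,-10,9,0,0,0,0],[255,-10,0,0,0,0,0],[255,-5,4,0,0,0,0],[255,0,4,0,0,0,0],[255,0,4,0,0,0,0],[255,0,0,0,0,0,0]]' >/dev/null; python3 st.py
for i in 1 2 3 4 5; do python3 -m pendant '[[255,0,1,0,0,0,0],[255,0,1,0,0,0,0],[255,0,0,0,0,0,0]]' >/dev/null; python3 st.py; done
```

```text
t 12.0 own x -38.4 y -24.5 z 119.6 F own [ 0.39 -0.8  -0.59] [-1.800e+02 -1.000e-01  1.737e+02]
t 12.3 own x -38.3 y -22.7 z 119.8 F own [-0.91  0.25 -0.14] [-180.    -0.   173.7]
t 12.6 own x -38.7 y -20.8 z 119.6 F own [-3.83 -3.37  0.58] [-1.800e+02 -1.000e-01  1.737e+02]
t 12.9 own x -39.0 y -19.0 z 119.4 F own [-4.77 -4.94  2.06] [-179.9   -0.2  173.7]
t 13.2 own x -39.3 y -17.0 z 119.3 F own [-6.56 -4.36  2.86] [-179.9   -0.2  173.7]
t 13.5 own x -39.5 y -14.9 z 119.2 F own [-6.31 -2.53  2.82] [-179.9   -0.3  173.7]
```

```bash
for i in 1 2 ; do python3 -m pendant '[[255,0,1,0,0,0,0],[255,0,1,0,0,0,0],[255,0,0,0,0,0,0]]' >/dev/null; python3 st.py; done
python3 -m pendant '[[255,5,0,0,0,0,0],[255,10,0,0,0,0,0],[255,10,-15,0,0,0,0],[255,20,-30,0,0,0,0],[255,20,-30,-10,0,0,0],[255,20,-20,-30,0,0,0],[255,20,-20,-30,0,0,0],[255,20,0,-30,0,0,0],[255,20,0,-30,0,0,0],[255,20,0,-30,0,0,0],[255,0,0,0,0,0,0],[255,0,0,0,0,0,0],[255,0,0,0,0,0,0]]'; python3 st.py
python3 - <<'E'
from h import *
a,D=eyes.read_camera('top');cv2.imwrite('pics/e5t.png',cv2.resize(a[210:280,225:305],None,fx=8,fy=8,interpolation=cv2.INTER_CUBIC));cv2.imwrite('pics/top5.png',a)
a,D=eyes.read_camera('side');cv2.imwrite('pics/e5.png',cv2.resize(a[180:300,210:350],None,fx=5,fy=5,interpolation=cv2.INTER_CUBIC))
E
```

```text
t 13.8 own x -39.6 y -12.4 z 119.1 F own [-6.55 -0.82  2.05] [180.   -0.3 173.7]
t 14.1 own x -39.5 y -10.0 z 119.1 F own [-6.23  1.18  0.54] [179.9  -0.2 173.7]
time: 15.4
tool_pos: [0.3331, -0.0105, 0.2788]
orientation: [180.0, -0.1, 173.7]
wrist_force: [-0.6, -0.6, -0.4]
width: 0.005
t 15.4 own x -203.3 y -125.5 z 278.8 F own [-0.51 -0.68 -0.36] [ 1.800e+02 -1.000e-01  1.737e+02]
```

View pics/e5t.png

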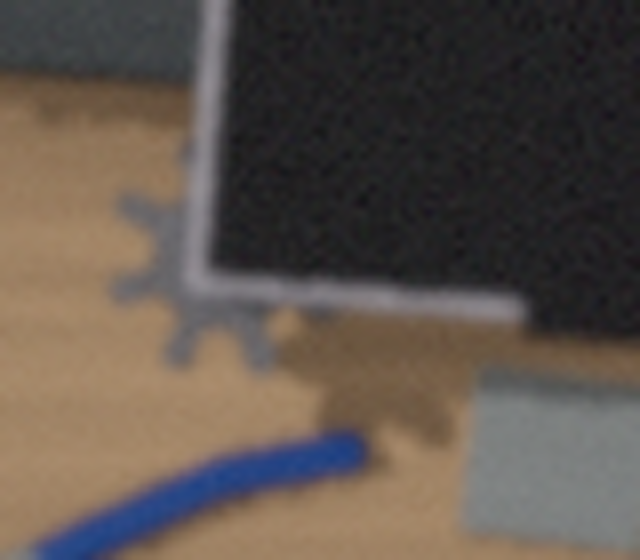

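View pics/e5.png

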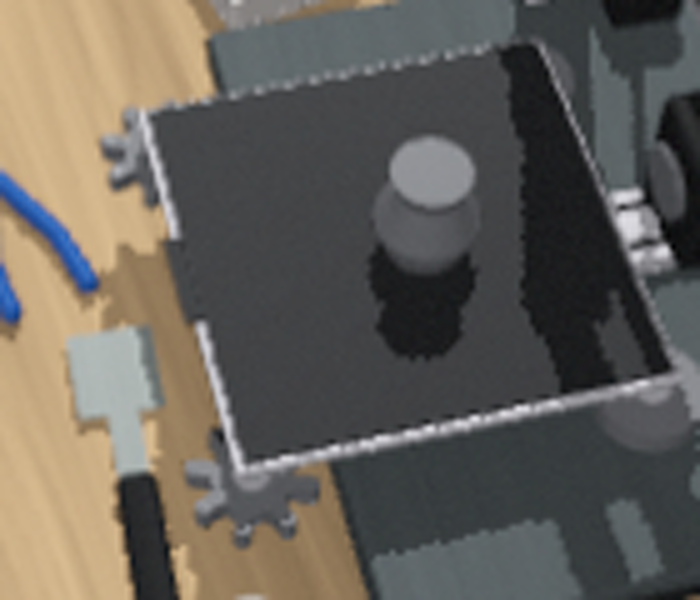

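View pics/top5.png

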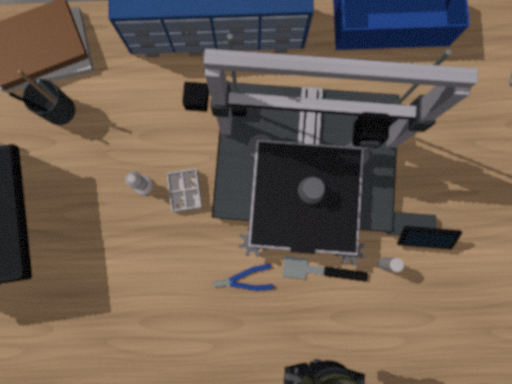

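```bash
python3 -c "
from plant import workorder
print(workorder.close_job())"
```

```text
the job is handed in; nothing more can be done
None
```

I turned the left front wheel three clicks clockwise with the closed fingertip, in three separate flicks at its front edge. I then backed the arm well clear and handed the job in at about 15.5 s.

**Clicks:** after flicks one and two, the top camera showed the black-marked lobe one step further round each time. After the third it had gone out of sight under the bed, where three clicks should put it. I did not see the mark itself that time. The third flick did show the same rise and drop in force as the first two, and the lobes stand in their resting pattern.

**Force:** the wrist force stayed at about 12 N or less in every reading, well under the 30 N limit. Part of that pushed outward and up rather than sideways, because the finger only caught the ends of the lobes. I set the finger slightly deeper for the second and third flicks, which lowered it somewhat.

**Surroundings:** in the last pictures the right wheel, the vase and the loose things look exactly as they did at the start. The wrist force is back to noise level.

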